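Nip a circuit board in the trigger clamp

ROBOT

A 6-joint arm with a two-finger parallel gripper is mounted at the origin on a cart in front of the work surface, level with it; the furniture and walls round the work are solid. World frame = base frame: x ahead of the robot, y to its left, z up, the work surface at z = 0. Lengths are in mm, angles in degrees, forces in N, time in s.
With the tool pointing down it reaches from about 300 to 850 mm from the base axis. Payload 4.2 kg.
Tool frame: the origin (TCP) lies at the very end of the fingers, on their centre line; the grasp point (between the pads) lies 19 mm behind it; z points along the fingers, y is the line along which they close (so a half turn about z gives the same grasp; the last joint's range is limited). The gripper opens to 91 mm and grips with 3 to 60 N. Pads are 32 mm wide; open, the fingers measure 118 mm over their backs; the gripper's body (76 mm by 178 mm) begins 60 mm behind the grasp point.
Start: joints at [71.104, 18.312, 89.639, -0, 72.044, -1.146], TCP at [175.302, 547.643, 213.976] pointing down, gripper open.
Joint ranges: [-177.97, 177.97], [-48.28, 115.42], [12.27, 149.76], [-77.06, 257.06], [2.81, 150.46], [-146.56, 146.56]. Speed limits (degrees/s): [147.25, 147.25, 180, 180, 180, 180].

INTERFACE

Orientations are given as [roll, pitch, yaw] about the fixed x, y, z axes, in that order (R = Rz(yaw) Ry(pitch) Rx(roll)).
In Python, from workcell import env, eyes gives the robot as it stands.
- The arm moves only by the tool send_rows, never from a script. Its argument "targets" is text: rows parted by semicolons, each of 7 numbers parted by spaces: the shift along the tool's x, y, z in m, then the turn, a rotation vector about the tool's x, y, z in degrees, then the opening in per cent of the stroke, from 0 (shut) to 100 (fully open). A call has 1 to 12 rows; each row is the pose to reach, as a shift and turn from the pose commanded when the call began, along the tool's axes at that moment; what a row does not reach only later rows make up. A row lasts 1/12 s, in which the tool goes at most 41.7 mm and 7.16 degrees, less where a joint would pass 70% of its speed; a pose out of reach is approached as far as the arm can. A call with a gripper value outside its range is refused whole. The fingers move at their own pace and stop on an object; "grip_force" is the grip in N (left out, the last holds). Time passes only in rows, so rows that repeat a pose let the fingers close. It gives the time, the measured TCP pose, the force, the opening and the grip force at its end, in the units of the state.
- env.state(): the state, without advancing time (a new reading comes with each control period).
- eyes.grab_frame(name): name is "scene" or "side" or "wrist"; returns a dict with "image" (384x512x3 uint8, blue, green, red), "fovy" (degrees; the focal length in pixels is half the picture's height over the tangent of half this angle, whatever the lens; pixels are square), "cx", "cy" (the principal point, pixels), "eye" and "attitude" of the camera in the world. Camera axes: x right, y up, looking along -z (the intrinsics and any distortion apply to the point x, -y, -z); pixel columns grow to the right and rows downward; lengths in mm; the calibration is good to about 2 mm. A picture is of the moment at which its call begins. There is no depth.
- env.job_done(): hands the job in; it is judged then, once.
The state is a dict: "time_s": time; "qpos": joint angles; "qvel": joint speeds; "effort": joint torques, N m; "ee_pos": TCP position; "ee_rot": TCP orientation; "force": force on the tool from outside, world axes, zero at the start; "torque": the same for the moment, N m; "gripper_width": finger opening in mm; "gripper_force": force on a finger pad.
Only numpy, scipy, OpenCV 4.12 (cv2) and the standard library are available. Lean on these libraries where they do the work, as an engineer would, in place of code of your own. Each camera call takes 0.05 s, during which the arm holds its last target. There are 200 camera calls.

TASK

The circuit board lies loose in the bench clamp: swing the red lock lever fully clear of the trigger, then squeeze and let go the orange trigger, stroke by stroke, until the sprung jaw face is pressed roughly half-way into its jaw and holds the board firmly against the fixed pad; you feel the trigger turn stiffer. Do not force it on until the face is pushed right in, which would bow the board. Leave the board untouched and flat on its rails, the trigger released and the things lying round undisturbed.

Things in the scene. Friction and masses are not known exactly. Their poses are not given: they have to be found in the camera images.
- clamp: Board clamp bolted to the bench, 92 mm wide (x), 330 long (y), 167 high: aluminium channel, dark grey housing and pistol grip, orange trigger, red lock lever. Origin on the bench top under the housing; z up, y along the bar from the grip to the moving jaw (roughly to the robot's left), x away from the robot. Housing top 86 mm high. The grip leans 0.30 rad towards the clamp's -y.
- grip_top (a point): Centre of the flat top of the fixed grip, on the lock lever's axis. The grip is 28 mm wide (clamp x), 22 mm thick and leans 0.30 rad from upright towards the clamp's -y. The trigger (16 to 20 mm wide, 10 mm thick, as tall as the grip) stands on its +y side.
- squeeze_point (a point): Where to squeeze, 25 mm below the grip's top: centre of grip and fully squeezed trigger together. Across the leaning grip the grip's rear face is 16 mm behind this point (clamp -y), the trigger's front face 36 mm ahead at rest and 16 mm squeezed: 52 mm over both at rest, 32 squeezed. Along the grip: housing 35 mm below, lock lug's top 43 mm above. Fixed to the clamp.
- trigger (a joint): Trigger: 0 rad sprung forward, 0.15 fully squeezed against the grip; pivot 130 mm below the squeeze point. Each full squeeze pulls bar and jaw 3.3 mm towards the grip; let fully forward it picks up the next tooth. At the squeeze point it takes 9 to 12 N while the jaw runs free and about 1 N more per 4 N of pressure on the board. Locked, it moves only about 0.01 rad.
- lock_lever (a joint): Red lock lever on the grip's top, turning about the grip's leaning axis: 0 rad locked (its nose props the trigger off the grip, its thumb lug is behind the grip), 1.5 fully clear (lug swung to the side away from the robot, nose towards the robot). Friction of about 2 N at the lug; stays where it is left. The trigger is free from about 1.1 rad; 1.2 or more is clear.
- lock_lug (a point): Centre of the lock lever's thumb lug: red block 9 mm thick (along its swing), 10 mm radially, 17 mm tall along the grip's axis, its lower end level with the grip's top, 29 mm from the lever's axis. Locked, it is straight behind the grip (clamp -y); from there it swings away from the robot (clamp +x) and round towards the jaw.
- jaw_open (a point): Fixed point on the clamp: middle of the moving jaw's face if the jaw were wide open; at the start the jaw stands 0 to 16 mm nearer the grip, 14 to 30 mm too wide for the board. A brake holds it where it is pulled. Its rubber-fronted face (88 mm wide) is sprung: it sinks up to 12 mm into the jaw, 2 N to start and 2.5 N per mm more, and two steel guide pins come out behind by as much.
- board_centre (a point): Centre of the green circuit board lying loose on the clamp's channel walls (54 mm above the bench) between fixed pad and jaw. 90 x 130 mm, bare board 2 mm thick, parts on it 10 mm high; its x (90 mm) runs along the clamp's y. The pads press on its two 130 mm edges.
- board: The same board; origin 3 mm below the middle of the bare board.
- fixed_pad: Fixed black ribbed rubber pad on the housing's jaw side, 78 mm wide, 26 mm tall; its face is 8 mm from this origin along the clamp's y, 50 mm from the clamp's origin.
- meter_centre (a point): Bystander: yellow hand meter, 145 x 74 x 48 mm, lying to the right of the clamp.
- pot_centre (a point): Bystander: round pot with yellow lid, 52 mm wide and high.
- driver_centre (a point): Bystander: screwdriver with yellow handle, 185 mm long, 22 mm thick, lying in front of the laptop.
- sink_centre (a point): Bystander: grey finned heat sink, 50 x 60 x 32 mm, to the left of the clamp.

How it is judged (in metres and radians):
On the way, in this order (a step that is already met when the one before it is completed fails the run):
1. the lock lever is swung clear while the trigger is still at rest (value of joint lock_lever above 1.2 rad and value of joint trigger below 0.04 rad), for 0.2 s.
2. the trigger is squeezed fully once (value of joint trigger above 0.125 rad).
3. it is let go and springs forward (value of joint trigger below 0.03 rad).
4. it is squeezed fully a second time (value of joint trigger above 0.125 rad).
5. and let go again (value of joint trigger below 0.03 rad).
6. the board is pressed against the fixed pad with more than 7 N (contact force between board and fixed_pad above 7 N), for 0.3 s.
At the end, for the whole second after the job is handed in: The board is pressed against the fixed pad with 7 to 24 N (jaw face sunk about 2 to 9 of its 12 mm), lies flat (within 0.06 rad) on the channel walls, square to the jaws within 0.06 rad, within 20 mm of the clamp's middle and at rest; the trigger has sprung forward (below 0.03 rad) (contact force between board and fixed_pad between 7 and 24 N and value of joint trigger below 0.03 rad and angle between board's own z axis and vertical below 0.06 rad and z of board in the frame of clamp between 0.047 and 0.058 m and x of board_centre in the frame of clamp between -0.02 and 0.02 m and angle between the x axis of board and the y axis of clamp, either way round below 0.06 rad and linear speed of board below 0.01 m/s); the robot touches nothing.
It fails at once if the board is pressed with more than 29 N (sprung face pushed right in: the board bows) (contact force between board and fixed_pad above 29 N).
It fails at once if the board is touched by the robot with more than 5 N (contact force between any of the fingers, the arm and board above 5 N).
It fails at once if a bystander is moved by more than 20 mm (distance of any of meter_centre, pot_centre, driver_centre, sink_centre from where it was at the start of the episode above 0.02 m).
It also fails if it takes over 61 s, if anything falls off the work surface, if the arm or the gripper's body presses on something with over 40 N, if the wrist force passes 120 N, or if a joint passes its speed limit or range.

## Working session

There is one attempt and no reset: what is moved stays moved. The work goes in short steps, Python scripts to look and compute and a tool call to move; the robot and the scene stay as the last step left them, time stands still between calls to the robot, and variables do not carry over. Pictures are saved under pics/ and viewed, at most 10 in all, crops included, and the job is handed in when it is done.

Besides the shell and the picture viewer there is one more tool, called after "Request:" in YAML: its name, and indented under it one key for each argument. send_rows: Moves the arm, as the interface text tells. Its arguments: {"type":"object","properties":{"targets":{"type":"string"},"grip_force":{"type":"number"}},"required":["targets"]}

```bash
mkdir -p pics; ls
cat > h.py <<'E'
import numpy as np, cv2
from scipy.spatial.transform import Rotation as R
from workcell import env, eyes
def grab(n):
    return eyes.grab_frame(n)
E
python3 - <<'E'
from h import *
print(env.state())
for n in ("scene","side","wrist"):
    f=grab(n); cv2.imwrite(f"pics/{n}0.png",f["image"]); print(n,{k:v for k,v in f.items() if k!="image"})
    np.save(f"pics/{n}0.npy",f,allow_pickle=True)
a=cv2.imread("pics/scene0.png");b=cv2.imread("pics/side0.png")
E
```

```text
pics
{'time_s': 0.0, 'qpos': array([ 7.11033400e+01,  1.83517850e+01,  8.97075876e+01, -1.31832725e-03,
        7.20417646e+01, -1.14601532e+00]), 'qvel': array([-0.10955396,  0.06577703, -0.13525791, -0.06419396,  0.02051608,
       -0.10344316]), 'effort': array([ 2.63406355e-04, -4.12451577e+01, -2.31977624e+01,  7.26629421e-02,
        4.57052153e-02, -1.38669748e-04]), 'ee_pos': array([175.14700378, 547.14609926, 213.1108182 ]), 'ee_rot': array([-1.79898858e+02, -7.69653200e-04,  1.62249762e+02]), 'force': array([ 0.04091268, -0.43132994,  0.17653409]), 'torque': array([-0.00835256, -0.00957504,  0.00678853]), 'gripper_force': 0.0, 'gripper_width': 91.5350526743875}
scene {'fovy': 48.577733398654175, 'cx': 261.6058801275408, 'cy': 190.94711898161074, 'eye': array([-198.06124234, -811.09072136,  712.78803389]), 'attitude': array([ 59.59875876,  -0.16163325, -47.20468403])}
side {'fovy': 57.22272797492367, 'cx': 255.09631597021817, 'cy': 192.03520102060023, 'eye': array([260.69414289, 652.7847889 , 697.09840432]), 'attitude': array([  54.23167484,    1.33471858, -159.0384116 ])}
wrist {'fovy': 60.01483934317529, 'cx': 259.7900139955714, 'cy': 192.27245245307807, 'eye': array([108.02682698, 569.1094766 , 383.46249109]), 'attitude': array([-1.46759087e+01,  4.30574802e-02,  7.22810140e+01])}
```

View pics/scene0.png

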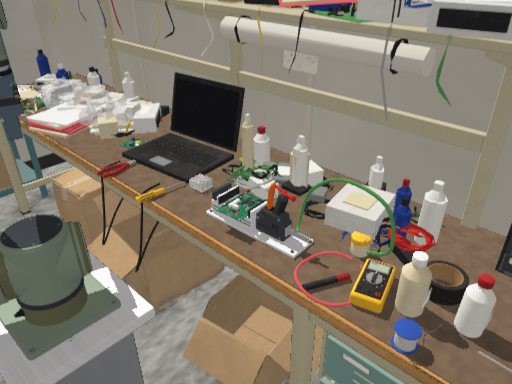

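View pics/side0.png

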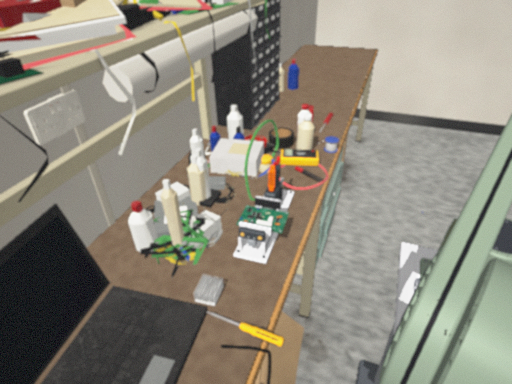

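```bash
cat >> h.py <<'E'
def ray(f,u,v):
    fl=192/np.tan(np.radians(f["fovy"]/2))
    d=R.from_euler("xyz",f["attitude"],degrees=True).apply([(u-f["cx"])/fl,-(v-f["cy"])/fl,-1])
    return np.array(f["eye"]),d/np.linalg.norm(d)
def plane(f,u,v,z):
    e,d=ray(f,u,v); return e+d*(z-e[2])/d[2]
def tri(f1,p1,f2,p2):
    a,d=ray(f1,*p1); b,e=ray(f2,*p2)
    s=np.linalg.lstsq(np.c_[d,-e],b-a,rcond=None)[0]
    p,q=a+s[0]*d,b+s[1]*e
    return (p+q)/2,np.linalg.norm(p-q)
def proj(f,P):
    fl=192/np.tan(np.radians(f["fovy"]/2))
    c=R.from_euler("xyz",f["attitude"],degrees=True).inv().apply(np.array(P)-f["eye"])
    return f["cx"]+fl*c[...,0]/-c[...,2], f["cy"]-fl*c[...,1]/-c[...,2]
E
python3 - <<'E'
from h import *
s=np.load("pics/scene0.npy",allow_pickle=True).item();d=np.load("pics/side0.npy",allow_pickle=True).item()
A=cv2.resize(s["image"][165:265,195:320],None,fx=4,fy=4,interpolation=cv2.INTER_CUBIC)
B=cv2.resize(d["image"][150:265,225:305],None,fx=3.5,fy=3.5,interpolation=cv2.INTER_CUBIC)
h=max(A.shape[0],B.shape[0]);C=np.zeros((h,A.shape[1]+B.shape[1],3),np.uint8)
C[:A.shape[0],:A.shape[1]]=A;C[:B.shape[0],A.shape[1]:]=B
cv2.imwrite("pics/crop0.png",C);print(C.shape)
E
```

```text
(402, 780, 3)
```

View pics/crop0.png

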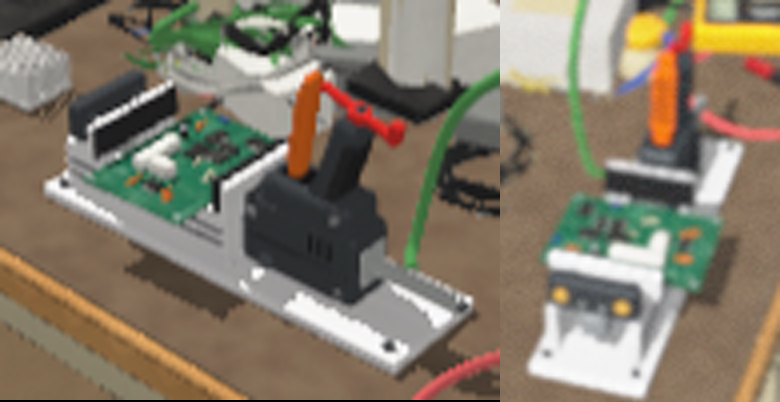

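Run:
```python
from h import *
np.set_printoptions(precision=1,suppress=True)
s=np.load("pics/scene0.npy",allow_pickle=True).item();d=np.load("pics/side0.npy",allow_pickle=True).item()
ps=lambda x,y:(195+x/4,165+y/4); pd=lambda x,y:(225+(x-500)/3.5,150+y/3.5)
print("jawnear tri",tri(s,ps(45,190),d,pd(645,395)))
J=plane(s,*ps(45,190),4);N=plane(s,*ps(395,374),2);F=plane(s,*ps(475,303),2)
print(J,N,F,J-N,F-N); print("side jaw near/far",plane(d,*pd(645,395),4),plane(d,*pd(528,370),4))
print("trigger top",tri(s,ps(315,74),d,pd(665,45)))
def masks(f,box,c):
    x0,y0,x1,y1=box;im=f["image"][y0:y1,x0:x1];h=cv2.cvtColor(im,cv2.COLOR_BGR2HSV)
    lo,hi=((8,150,120),(18,255,255)) if c=="o" else ((0,150,100),(5,255,255))
    m=cv2.inRange(h,lo,hi)
    if c=="r": m|=cv2.inRange(h,(175,150,100),(180,255,255))
    n,l,st,ce=cv2.connectedComponentsWithStats(m)
    for i in range(1,n):
        if st[i,4]>5: print(c,st[i,:4]+[x0,y0,0,0],st[i,4],ce[i]+[x0,y0])
for c in "or":
    masks(s,(260,175,305,215),c);masks(d,(260,150,290,200),c)
# board corners side & scene at z 56
for n,q in (("a",(80,170)),("b",(200,108)),("c",(170,218)),("d",(290,140))): print("scene board",n,plane(s,*ps(*q),57))
for n,q in (("a",(575,195)),("b",(722,215)),("c",(545,265)),("d",(700,285))): print("side board",n,plane(d,*pd(*q),57))
```

```text
jawnear tri (array([480.2,  44.8,   2. ]), np.float64(3.5947829543727297))
[480.6  43.    4. ] [ 494.7 -286.3    2. ] [ 591.4 -278.5    2. ] [-14.1 329.3   2. ] [96.7  7.7  0. ]
side jaw near/far [477.8  47.8   4. ] [571.3  54.    4. ]
trigger top (array([ 537.6, -177.2,  168.1]), np.float64(4.49060481382421))
o [267 183   9  26] 140 [270.7 195.8]
o [279 156   2   7] 8 [279.1 158.6]
o [268 165   8  27] 180 [271.6 178.1]
r [275 186  22  16] 96 [286.2 193.6]
r [273 156   6  10] 28 [276.5 161.2]
scene board a [464.  -19.3  57. ]
scene board b [584.3 -20.6  57. ]
scene board c [ 465.2 -109.7   57. ]
scene board d [ 596.6 -101.5   57. ]
side board a [592.1 -98.9  57. ]
side board b [ 467.6 -114.1   57. ]
side board c [580.7  -8.2  57. ]
side board d [459.1 -26.6  57. ]
```

Scene: orange trigger top at about (274,183), grip top (283,195), red lug (293,197); clamp along y with yaw ≈3°. Side view agrees: trigger at (271,165), lug behind it. Going above the grip for a closer look.

Request:
send_rows:
  targets: "-0.1 -0.1 -0.087 0 0 -7 100;-0.566 -0.587 -0.087 0 0 -21 100;-0.566 -0.587 -0.087 0 0 -21 100;-0.566 -0.587 -0.087 0 0 -21 100;-0.566 -0.587 -0.087 0 0 -21 100;-0.566 -0.587 -0.087 0 0 -21 100;-0.566 -0.587 -0.087 0 0 -21 100;-0.566 -0.587 -0.087 0 0 -21 100;-0.566 -0.587 -0.087 0 0 -21 100;-0.566 -0.587 -0.087 0 0 -21 100;-0.566 -0.587 -0.087 0 0 -21 100;-0.566 -0.587 -0.087 0 0 -21 100"

```text
time_s: 1.15
ee_pos: [392.9, 104.5, 274.1]
ee_rot: [180.0, 0.0, -176.7]
force: [-0.0, 0.2, 0.4]
gripper_width: 91.4
gripper_force: 0.0
```

```bash
cat >> h.py <<'E'
YAW=3.2
def RT(lean=0.3,yaw=None):
    y=YAW if yaw is None else yaw
    s,c=np.sin(lean),np.cos(lean)
    return R.from_euler("z",y,degrees=True)*R.from_matrix(np.array([[-1,0,0],[0,c,s],[0,s,-c]]).T)
def go(P,Rt):
    st=env.state(); R0=R.from_euler("xyz",st["ee_rot"],degrees=True)
    print("shift m",np.round(R0.inv().apply(np.array(P)-st["ee_pos"])/1000,4),"turn",np.round((R0.inv()*Rt).as_rotvec(degrees=True),2))
E
python3 - <<'E'
from h import *
print(env.state()["ee_pos"],env.state()["ee_rot"],env.state()["qpos"])
go([535,-185,300],RT(0))
s=np.load("pics/scene0.npy",allow_pickle=True).item();d=np.load("pics/side0.npy",allow_pickle=True).item()
print(tri(s,(297.5,231),d,(252,200)),tri(s,(345,180),d,(268,122)))
E
```

```text
[392.89051143 104.51715617 274.10508805] [ 1.79984917e+02  1.93018539e-02 -1.76746736e+02] [ 1.32664699e+01  6.58704101e-01  1.02904883e+02  1.18281494e-02
  7.64147831e+01 -7.99895727e+01]
shift m [-0.1255 -0.2971 -0.0259] turn [0.02 0.02 0.05]
(array([ 615.52255667, -206.59097342,   -8.96897969]), np.float64(8.998907572794035)) (array([ 608.99821011, -344.46266176,  212.81317192]), np.float64(4.023480487800079))
```

Request:
send_rows:
  targets: "-0.1255 -0.297 -0.026 0 0 0 0;-0.1255 -0.297 -0.026 0 0 0 0;-0.1255 -0.297 -0.026 0 0 0 0;-0.1255 -0.297 -0.026 0 0 0 0;-0.1255 -0.297 -0.026 0 0 0 0;-0.1255 -0.297 -0.026 0 0 0 0;-0.1255 -0.297 -0.026 0 0 0 0;-0.1255 -0.297 -0.026 0 0 0 0;-0.1255 -0.297 -0.026 0 0 0 0;-0.1255 -0.297 -0.026 0 0 0 0;-0.1255 -0.297 -0.026 0 0 0 0"

```text
time_s: 2.07
ee_pos: [534.3, -182.3, 299.3]
ee_rot: [179.9, -0.1, -176.8]
force: [-0.9, 0.5, -0.4]
gripper_width: 20.8
gripper_force: 0.0
```

Run:
```python
from h import *
f=grab("wrist"); np.save("pics/w1.npy",f,allow_pickle=True); cv2.imwrite("pics/w1.png",f["image"])
print(f["eye"],f["attitude"],env.state()["ee_pos"],env.state()["gripper_width"])
# second pose: tilted tool, tip 60 above grip-top estimate
go([535,-225,250],RT(0.3))
```

```text
[ 464.07269236 -186.60817314  469.67122584] [-14.61449921  -0.11456978  93.2697737 ] [ 534.22368586 -181.83851049  299.64151035] 17.007067765255844
shift m [ 0.0017 -0.0432  0.0496] turn [-17.13  -0.07   0.08]
```

View pics/w1.png

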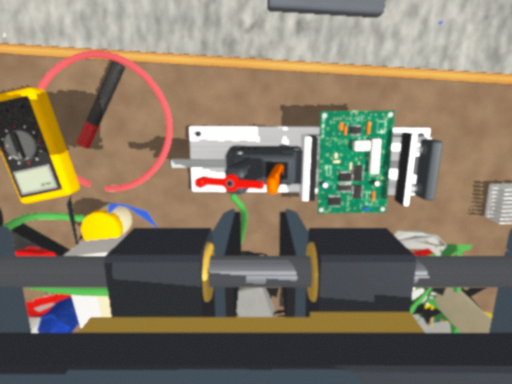

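Wrist view: red lever hub about (231,183), lug (200,183), nose (262,185), trigger top (275,178), board (320–393,110–212). Second view from a tilted pose next.

Request:
send_rows:
  targets: "0.002 -0.043 0.050 -7 0 0 0;0.002 -0.043 0.050 -14 0 0 0;0.002 -0.043 0.050 -17.1 0 0 0;0.002 -0.043 0.050 -17.1 0 0 0;0.002 -0.043 0.050 -17.1 0 0 0"

```text
time_s: 2.53
ee_pos: [535.1, -225.3, 249.9]
ee_rot: [162.9, -0.0, -176.8]
force: [0.2, 1.2, 1.1]
gripper_width: 0.4
gripper_force: 0.0
```

Run:
```python
from h import *
f=grab("wrist"); np.save("pics/w2.npy",f,allow_pickle=True); cv2.imwrite("pics/w2.png",f["image"])
print(f["eye"],f["attitude"],env.state()["ee_pos"],env.state()["ee_rot"],env.state()["gripper_width"])
g=np.load("pics/w1.npy",allow_pickle=True).item()
A=cv2.resize(g["image"][110:210,170:330],None,fx=3,fy=3,interpolation=cv2.INTER_CUBIC)
B=cv2.resize(f["image"][80:230,150:350],None,fx=3,fy=3,interpolation=cv2.INTER_CUBIC)[:450]
C=np.zeros((600,600,3),np.uint8);C[:200,:480]=A[50:250];C[200:600,:600]=B[:400]
cv2.imwrite("pics/w12.png",C)
```

```text
[ 467.55540859 -279.47963843  412.59769943] [-14.66473289 -17.13062145  93.27920099] [ 535.40798692 -224.71057318  250.83765327] [ 1.62971985e+02  6.16000453e-02 -1.76680757e+02] 0.5024593730565031
```

View pics/w12.png

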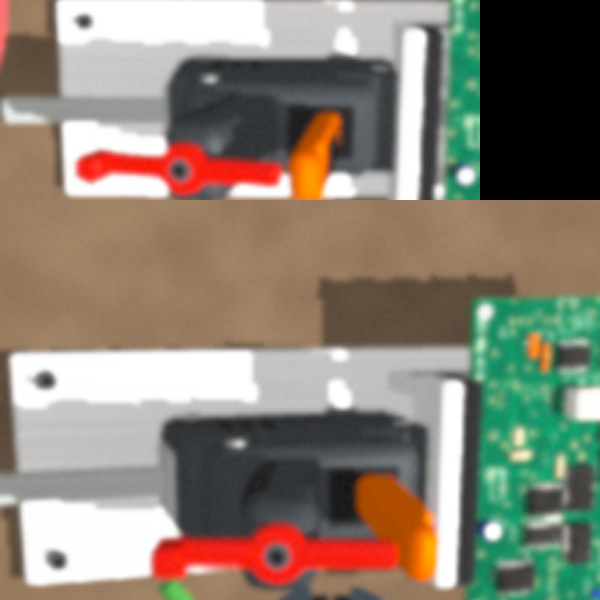

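Run:
```python
from h import *
np.set_printoptions(precision=1,suppress=True)
a=np.load("pics/w1.npy",allow_pickle=True).item();b=np.load("pics/w2.npy",allow_pickle=True).item()
s=np.load("pics/scene0.npy",allow_pickle=True).item();d=np.load("pics/side0.npy",allow_pickle=True).item()
pa=lambda x,y:(170+x/3-.33,110+(y+50)/3-.33); pb=lambda x,y:(150+x/3-.33,80+(y-200)/3-.33)
H=tri(a,pa(180,170),b,pb(277,556));print("hub",H)
print("lug",tri(a,pa(92,168),b,pb(168,558)))
print("nose end",tri(a,pa(278,174),b,pb(397,555)))
print("plate hole",tri(a,pa(84,21),b,pb(45,380)))
print("trig tip",tri(a,pa(335,115),b,pb(370,480)))
print("padholder top near",tri(a,pa(413,28),b,pb(455,378)))
G,L=[tri(a,pa(*p),b,pb(*q))[0] for p,q in (((180,170),(277,556)),((92,168),(168,558)))]
for n,P in(("hub",G),("lug",L)):
    for f in (s,d): print(n,proj(f,P))
# plate edge yaw from w2, z=3
P=[plane(a,*pa(*p),4) for p in ((66,193),(56,8))];print("plate end",P,np.degrees(np.arctan2((P[0]-P[1])[1],(P[0]-P[1])[0])))
```

```text
hub (array([ 538.5, -211.1,  154.1]), np.float64(0.02666759727120523))
lug (array([ 540.3, -240.4,  148.7]), np.float64(0.9209464703888642))
nose end (array([ 536. , -179.5,  164.2]), np.float64(0.6570207680954184))
plate hole (array([ 505.5, -268.3,    9.8]), np.float64(0.005380741152602807))
trig tip (array([ 531.9, -156. ,   74.2]), np.float64(1.3061738390804136))
padholder top near (array([ 494.2, -129.1,   81.9]), np.float64(0.4180100070965152))
hub (np.float64(284.2567155297449), np.float64(191.79557061784425))
hub (np.float64(275.9178785576057), np.float64(161.8777374543998))
lug (np.float64(293.4192345942565), np.float64(197.33344938096215))
lug (np.float64(278.35611772674304), np.float64(158.61518703189546))
plate end [array([ 588.4, -277.2,    4. ]), array([ 500.8, -282.2,    4. ])] 3.3082380425842133
```

```bash
cat >> h.py <<'E'
YAW=3.3
G=np.array([538.3,-207.5,143.])
B=np.c_[np.array([1,0,0]),[0,np.cos(.3),np.sin(.3)],[0,-np.sin(.3),np.cos(.3)]]
B=R.from_euler("z",YAW,degrees=True).as_matrix()@B
def loc(e1,e2,h): return G+B@np.array([e1,e2,h])
def where(): return B.T@(env.state()["ee_pos"]-G)
E
python3 - <<'E'
from h import *
print(where()); go(loc(-26,-38,40),RT())
E
```

```text
[ -3.87792749  15.61262121 108.04968657]
shift m [ 0.0222 -0.0534  0.0682] turn [-0.16  0.05  0.04]
```

Request:
send_rows:
  targets: "0.022 -0.053 0.068 0 0 0 0;0.022 -0.053 0.068 0 0 0 0;0.022 -0.053 0.068 0 0 0 0;0.022 -0.053 0.068 0 0 0 0;0.022 -0.053 0.085 0 0 0 0;0.022 -0.053 0.102 0 0 0 0;0.022 -0.053 0.102 0 0 0 0;0.022 -0.053 0.102 0 0 0 0"

```text
time_s: 3.25
ee_pos: [515.8, -246.8, 139.1]
ee_rot: [163.0, 0.1, -176.6]
force: [0.2, -0.3, 0.7]
gripper_width: 0.3
gripper_force: 0.0
```

Run:
```python
from h import *
print(where(),env.state()["force"]); go(loc(-20,-39.5,6),RT())
f=grab("wrist"); np.save("pics/w3.npy",f,allow_pickle=True)
A=cv2.resize(f["image"][100:300,150:370],None,fx=2.6,fy=2.6,interpolation=cv2.INTER_CUBIC);cv2.imwrite("pics/w3.png",A)
```

```text
[-24.68334901 -37.39978437   7.45730976] [ 0.20731196 -0.25253967  0.6719741 ]
shift m [-0.0047 -0.0021  0.0015] turn [-0.16  0.12  0.1 ]
```

View pics/w3.png

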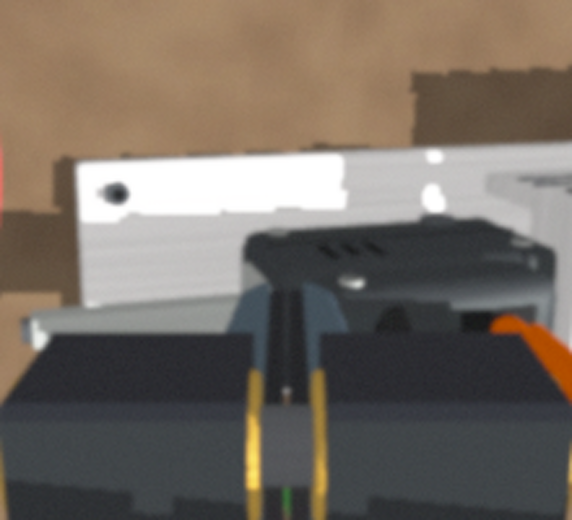

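The tool is at the lug, and its tip is tapered (about 10–12 mm thick when shut), so I shift the pusher to the lug's radius and sweep along the arc.

Request:
send_rows:
  targets: "0 0.006 0.001 0 0 0 0;-0.007 0.005 0.001 0 0 0 0;-0.012 0.004 0.001 0 0 0 0;-0.016 0.0035 0.001 0 0 0 0;-0.022 0.005 0.001 0 0 0 0;-0.027 0.008 0.001 0 0 0 0;-0.031 0.009 0.001 0 0 0 0;-0.035 0.0105 0.001 0 0 0 0;-0.039 0.012 0.001 0 0 0 0;-0.043 0.0135 0.001 0 0 0 0;-0.047 0.0165 0.001 0 0 0 0;-0.047 0.0165 0.001 0 0 0 0"

```text
time_s: 4.3
ee_pos: [561.8, -228.7, 140.9]
ee_rot: [162.9, 0.1, -176.7]
force: [0.2, -1.1, -0.4]
gripper_width: 0.3
gripper_force: 0.4
```

Run:
```python
from h import *
print(where(),env.state()["force"])
a=grab("scene")["image"][160:270,210:330];b=grab("side")["image"][130:240,225:345]
cv2.imwrite("pics/p1.png",cv2.resize(np.hstack([a,b]),None,fx=3,fy=3,interpolation=cv2.INTER_CUBIC))
```

```text
[ 22.21654196 -22.09574032   4.68457206] [ 0.22892811 -1.05357321 -0.37109767]
```

View pics/p1.png

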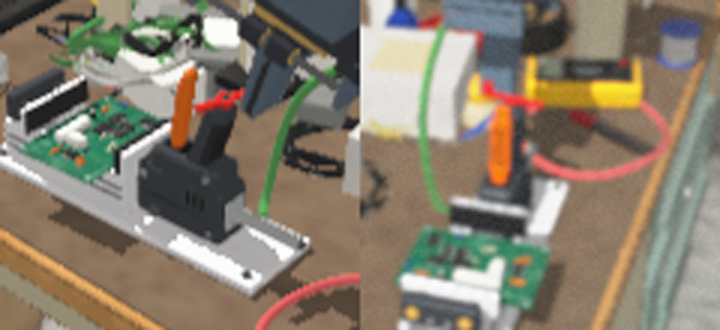

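The lever has turned: nose towards the robot (side 535,103), lug at the far side (490,95). I push a bit more, watching the force, then back off.

Request:
send_rows:
  targets: "0 0.002 0 0 0 0 0;0 0.004 0 0 0 0 0;0 0.006 0 0 0 0 0;0 0.0075 0 0 0 0 0;0 0.0075 0 0 0 0 0"

```text
time_s: 4.82
ee_pos: [560.7, -224.0, 142.7]
ee_rot: [163.2, 0.1, -176.8]
force: [1.8, -6.6, -3.2]
gripper_width: 0.5
gripper_force: 3.9
```

Run:
```python
from h import *
print(where(),env.state()["force"])
```

```text
[ 21.42536811 -17.07190964   5.00339339] [ 1.8335563  -6.59574986 -3.22003404]
```

Request:
send_rows:
  targets: "0 -0.008 0 0 0 0 0;0 -0.008 -0.03 0 0 0 0;0 -0.008 -0.06 0 0 0 0;0.022 0.025 -0.065 0 0 0 100;0.022 0.025 -0.065 0 0 0 100;0.022 0.025 -0.065 0 0 0 100;0.022 0.025 -0.065 0 0 0 100;0.022 0.025 -0.065 0 0 0 100;0.022 0.025 -0.065 0 0 0 100;0.022 0.025 -0.065 0 0 0 100;0.022 0.025 -0.065 0 0 0 100;0.022 0.025 -0.065 0 0 0 100"
  grip_force: 22

```text
time_s: 5.82
ee_pos: [538.0, -218.5, 212.0]
ee_rot: [162.9, -0.0, -176.8]
force: [0.2, -0.7, -0.3]
gripper_width: 57.7
gripper_force: 0.0
```

Run:
```python
from h import *
print(where(),env.state()["force"],env.state()["gripper_width"]); go(loc(0,13,-39),RT())
f=grab("wrist"); np.save("pics/w4.npy",f,allow_pickle=True)
im=f["image"]; h=cv2.cvtColor(im,cv2.COLOR_BGR2HSV)
A=im[90:330,130:450]
cv2.imwrite("pics/w4.png",cv2.resize(A,None,fx=2.2,fy=2.2,interpolation=cv2.INTER_CUBIC))
```

```text
[-0.96692049  9.90512659 69.11644089] [ 0.24190475 -0.73196434 -0.27222214] 57.71719303780834
shift m [-0.001   0.0032  0.1081] turn [-0.06 -0.01 -0.06]
```

View pics/w4.png

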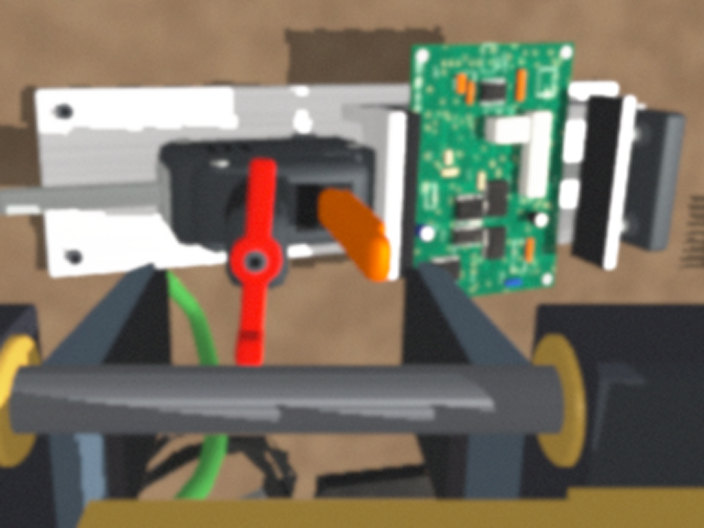

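Lever: nose towards the robot, lug hidden on the far side, so fully clear. The board lies at the fixed pad with the jaw face off its right edge. I descend and take the first squeeze.

Request:
send_rows:
  targets: "-0.001 0.003 0 0 0 0 100;-0.001 0.003 0.01 0 0 0 100;-0.001 0.003 0.02 0 0 0 100;-0.001 0.003 0.045 0 0 0 100;-0.001 0.003 0.07 0 0 0 100;-0.001 0.003 0.09 0 0 0 100;-0.001 0.003 0.108 0 0 0 100;-0.001 0.003 0.108 0 0 0 100;-0.001 -0.005 0.108 0 0 0 100;-0.001 -0.005 0.108 0 0 0 100"

```text
time_s: 6.7
ee_pos: [537.9, -192.9, 107.8]
ee_rot: [163.0, 0.1, -176.8]
force: [0.1, -0.4, 0.7]
gripper_width: 91.1
gripper_force: 0.0
```

Run:
```python
from h import *
s=env.state();print(where(),s["force"],s["gripper_width"],s["time_s"])
f=np.load("pics/w4.npy",allow_pickle=True).item()
p=lambda x,y:plane(f,130+x/2.2,90+y/2.2,80)
C=R.from_euler("z",YAW,degrees=True).as_matrix()
for q in ((415,110),(407,270),(590,97),(580,258)): print(C.T@p(*q))
q=lambda x,y:C.T@plane(f,130+x/2.2,90+y/2.2,58)
for a in ((413,45),(410,262),(573,45),(556,285)): print("board",q(*a))
```

```text
[  0.47903133   3.57383656 -37.94768058] [ 0.09324236 -0.35795718  0.68872869] 91.08771089503495 6.7
[ 486.67030076 -148.39958445   80.        ]
[ 561.03455814 -148.88943836   80.        ]
[483.27477154 -56.22354939  80.        ]
[564.06396304 -52.14514891  80.        ]
board [ 459.07447181 -139.62448161   58.        ]
board [ 564.95355408 -136.17752072   58.        ]
board [459.4908599  -51.46410272  58.        ]
board [586.38839754 -47.52425135  58.        ]
```

Request:
send_rows:
  targets: "0 0.0015 0 0 0 0 60;0 0.0015 0 0 0 0 60;0 0.0015 0 0 0 0 30;0 0.0015 0 0 0 0 30;0 0.0015 0 0 0 0 30;0 0.0015 0 0 0 0 30;0 0.0015 0 0 0 0 30;0 0.0015 0 0 0 0 30;0 0.0015 0 0 0 0 30;0 0.0015 0 0 0 0 30;0 0.0015 0 0 0 0 30;0 0.0015 0 0 0 0 30"
  grip_force: 22

```text
time_s: 7.7
ee_pos: [537.8, -191.9, 108.9]
ee_rot: [163.1, 0.1, -176.8]
force: [-0.6, -4.9, 4.6]
gripper_width: 32.3
gripper_force: 22.0
```

Request:
send_rows:
  targets: "0 0 0 0 0 0 68;0 0 0 0 0 0 68;0 0 0 0 0 0 68;0 0 0 0 0 0 68;0 0 0 0 0 0 68;0 0 0 0 0 0 68"

```text
time_s: 8.2
ee_pos: [537.1, -189.7, 107.7]
ee_rot: [162.9, -0.0, -176.7]
force: [-1.3, 1.5, 0.0]
gripper_width: 61.8
gripper_force: 0.6
```

Request:
send_rows:
  targets: "0 0 0 0 0 0 30;0 0 0 0 0 0 30;0 0 0 0 0 0 30;0 0 0 0 0 0 30;0 0 0 0 0 0 30;0 0 0 0 0 0 30"

```text
time_s: 8.7
ee_pos: [537.2, -191.5, 107.7]
ee_rot: [163.0, -0.0, -176.8]
force: [0.0, -5.5, -1.9]
gripper_width: 32.1
gripper_force: 22.0
```

Request:
send_rows:
  targets: "0 -0.001 0 0 0 0 95;0 -0.001 0 0 0 0 95;0 -0.001 0 0 0 0 95;0 -0.001 0 0 0 0 95;0 -0.001 0 0 0 0 95;0 -0.001 0 0 0 0 95;0 -0.001 0 0 0 0 95;0 -0.001 0 0 0 0 95;0 -0.001 0 0 0 0 95"

```text
time_s: 9.45
ee_pos: [537.5, -191.2, 107.9]
ee_rot: [162.9, 0.0, -176.7]
force: [-0.3, 0.2, 0.8]
gripper_width: 86.1
gripper_force: 0.0
```

Run:
```python
from h import *
s=env.state();print(where(),s["force"],s["gripper_width"],s["time_s"])
f=grab("wrist"); np.save("pics/w5.npy",f,allow_pickle=True)
g=grab("side"); np.save("pics/d5.npy",g,allow_pickle=True)
A=cv2.resize(f["image"][60:260,290:500],None,fx=2,fy=2,interpolation=cv2.INTER_CUBIC)
B=cv2.resize(g["image"][180:270,220:310],None,fx=4.4,fy=4.4,interpolation=cv2.INTER_CUBIC)
C=np.zeros((400,816,3),np.uint8);C[:,:420]=A;C[:396,420:816]=B
cv2.imwrite("pics/c5.png",C[:,:800])
```

```text
[  0.11256003   5.17743327 -38.34560835] [-0.28613212  0.24680526  0.84924579] 86.14695400185197 9.45
```

View pics/c5.png

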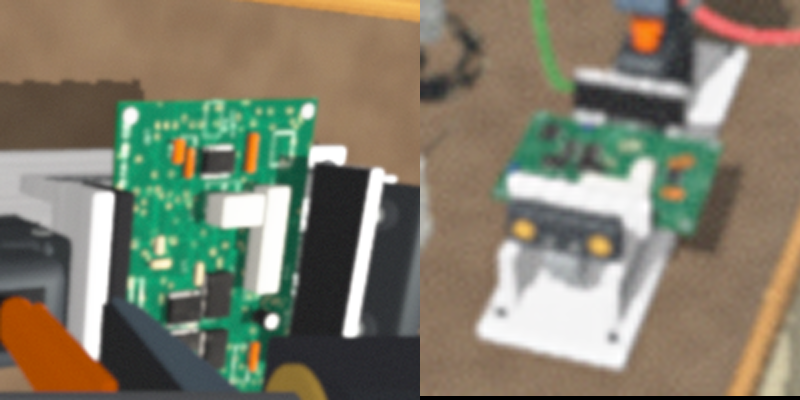

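Jaw plate (white) at crop (368,230), fixed pad plate (103,260), board between them with a visible gap to the black rubber. I'll track the plate numerically after each stroke.

```bash
cat > m.py <<'E'
from h import *
import sys
# white strip positions (fixed-pad plate, jaw plate) along a few rows of the wrist picture, plus green board edges
def meas(f):
    g=f["image"].astype(int); out=[]
    for r in range(160,200,4):
        row=g[r-1:r+2].mean(0); mn=row.min(1)
        w=np.clip(mn-110,0,None)
        a=slice(325,352); j=slice(425,495)
        # jaw plate: brightest 12px window
        k=425+np.argmax(np.convolve(w[j],np.ones(10),"same")); jj=np.arange(k-9,k+10); aa=np.arange(325,352)
        gr=np.where((row[:,1]-row[:,2]>25)&(row[:,1]-row[:,0]>5))[0]; gr=gr[(gr>330)&(gr<470)]
        out.append([(w[aa]*aa).sum()/w[aa].sum(),(w[jj]*jj).sum()/(w[jj].sum()+1e-6),gr.min() if len(gr) else 0,gr.max() if len(gr) else 0])
    return np.array(out)
def side(f):
    im=f["image"][215:250,225:290]; h=cv2.cvtColor(im,cv2.COLOR_BGR2HSV)
    m=cv2.inRange(h,(12,110,120),(32,255,255)); n,l,st,ce=cv2.connectedComponentsWithStats(m)
    return [(ce[i]+[225,215],int(st[i,4])) for i in range(1,n) if st[i,4]>3]
if __name__=="__main__":
    np.set_printoptions(precision=1,suppress=True)
    if len(sys.argv)>1: f=np.load("pics/w5.npy",allow_pickle=True).item();d=np.load("pics/d5.npy",allow_pickle=True).item()
    else: f=grab("wrist");d=grab("side")
    s=env.state();print(where(),s["gripper_width"],s["time_s"]);M=meas(f)
    print(M[:,1]-M[:,0]);print(np.median(M,0));print(side(d))
    np.save(f"pics/l{s['time_s']:.2f}.npy",(f,d),allow_pickle=True)
E
python3 m.py old
```

```text
[  0.1   5.2 -38.3] 86.43539724139146 9.55
[ 89.5  89.5  88.9  89.   88.8  88.3 134.5 134.  133.6 133.2]
[337.3 427.3 355.  439. ]
[(array([278.8, 216.5]), 11), (array([277. , 223.5]), 10), (array([243.1, 231.6]), 17), (array([260.3, 235.5]), 15)]
```

Request:
send_rows:
  targets: "0 0 0 0 0 0 30;0 0 0 0 0 0 30;0 0 0 0 0 0 30;0 0 0 0 0 0 30;0 0 0 0 0 0 30;0 0 0 0 0 0 30;0 0 0 0 0 0 30;0 0 0 0 0 0 30;0 0 0 0 0 0 30;0 0 0 0 0 0 30"

```text
time_s: 10.38
ee_pos: [537.4, -191.6, 108.2]
ee_rot: [163.0, 0.0, -176.8]
force: [-0.2, -2.1, 4.1]
gripper_width: 32.6
gripper_force: 22.0
```

Request:
send_rows:
  targets: "0 0 0 0 0 0 95;0 0 0 0 0 0 95;0 0 0 0 0 0 95;0 0 0 0 0 0 95;0 0 0 0 0 0 95;0 0 0 0 0 0 95;0 0 0 0 0 0 95;0 0 0 0 0 0 95;0 0 0 0 0 0 95"

```text
time_s: 11.13
ee_pos: [537.4, -191.2, 107.8]
ee_rot: [162.9, 0.0, -176.7]
force: [0.6, -0.0, 0.1]
gripper_width: 86.4
gripper_force: 0.0
```

```bash
python3 m.py
```

```text
[  0.1   5.2 -38.4] 86.70061187822111 11.2333
[ 89.1  88.5 134.1 133.2 132.6 131.8 131.1 130.6 130.4 129.9]
[337.3 468.1 355.5 439. ]
[(array([279.3, 216.4]), 12), (array([277.2, 223.4]), 9), (array([243.5, 230.7]), 14), (array([260.9, 234.4]), 17)]
```

Request:
send_rows:
  targets: "0 0 0 0 0 0 30;0 0 0 0 0 0 30;0 0 0 0 0 0 30;0 0 0 0 0 0 30;0 0 0 0 0 0 30;0 0 0 0 0 0 30;0 0 0 0 0 0 30;0 0 0 0 0 0 30;0 0 0 0 0 0 30;0 0 0 0 0 0 30"

```text
time_s: 12.07
ee_pos: [537.4, -191.6, 108.2]
ee_rot: [162.9, 0.0, -176.8]
force: [-0.8, -2.9, 4.9]
gripper_width: 32.4
gripper_force: 22.0
```

Request:
send_rows:
  targets: "0 0 0 0 0 0 95;0 0 0 0 0 0 95;0 0 0 0 0 0 95;0 0 0 0 0 0 95;0 0 0 0 0 0 95;0 0 0 0 0 0 95;0 0 0 0 0 0 95;0 0 0 0 0 0 95;0 0 0 0 0 0 95"

```text
time_s: 12.82
ee_pos: [537.4, -191.2, 107.8]
ee_rot: [162.9, 0.0, -176.7]
force: [-1.0, 0.0, -0.2]
gripper_width: 86.3
gripper_force: 0.0
```

```bash
sed -i 's/j=slice(425,495)/j=slice(448,495)/; s/k=425+/k=448+/' m.py; python3 m.py
python3 - <<'E'
from h import *
import glob
for p in ("pics/l9.55.npy",sorted(glob.glob("pics/l1*.npy"))[-1]):
    f=np.load(p,allow_pickle=True)[0]; print(p)
    for r in (172,190): print(r,f["image"][r,428:500,1].tolist())
E
```

```text
[  0.1   5.2 -38.4] 86.7270362397735 12.9167
[131.3 131.  130.9 130.  129.3 128.6 128.  127.4 127.1 126.8]
[337.3 466.2 355.  435.5]
[(array([280.4, 215.9]), 11), (array([277.3, 222.6]), 7), (array([244.1, 230.4]), 13), (array([261.1, 233.6]), 17)]
pics/l9.55.npy
172 [254, 254, 254, 253, 235, 165, 109, 88, 90, 88, 89, 120, 191, 233, 211, 126, 59, 35, 34, 35, 35, 35, 34, 35, 32, 36, 33, 35, 36, 34, 34, 34, 33, 35, 37, 34, 33, 35, 34, 32, 34, 62, 137, 232, 254, 255, 255, 255, 252, 220, 138, 88, 71, 67, 65, 68, 67, 66, 64, 58, 53, 51, 48, 50, 52, 51, 50, 53, 55, 61, 71, 90]
190 [254, 252, 225, 142, 93, 83, 83, 82, 82, 89, 96, 83, 59, 41, 35, 35, 35, 35, 36, 36, 34, 34, 35, 32, 35, 32, 32, 32, 35, 34, 34, 32, 34, 34, 36, 31, 36, 34, 66, 148, 236, 254, 255, 255, 255, 249, 191, 105, 60, 51, 53, 53, 52, 51, 53, 51, 52, 50, 51, 49, 50, 51, 50, 53, 54, 57, 65, 77, 99, 113, 121, 125]
pics/l12.92.npy
172 [233, 164, 107, 92, 90, 91, 88, 85, 76, 59, 41, 34, 36, 30, 37, 37, 33, 32, 36, 35, 37, 34, 34, 34, 33, 33, 33, 36, 32, 33, 37, 34, 37, 34, 49, 106, 209, 253, 255, 255, 255, 255, 246, 186, 120, 93, 79, 69, 67, 70, 65, 68, 64, 60, 56, 54, 51, 49, 54, 52, 51, 51, 56, 64, 77, 96, 118, 130, 131, 132, 125, 120]
190 [88, 81, 81, 83, 80, 73, 60, 43, 37, 36, 33, 35, 36, 32, 34, 36, 35, 32, 37, 32, 35, 32, 36, 35, 35, 36, 33, 31, 31, 33, 35, 50, 104, 206, 253, 255, 255, 255, 254, 237, 149, 76, 52, 51, 50, 50, 50, 52, 50, 51, 51, 52, 54, 48, 50, 51, 53, 52, 56, 60, 65, 81, 103, 117, 126, 124, 126, 122, 115, 111, 107, 106]
```

```bash
cat > t.py <<'E'
from h import *
import glob,os
def cross(v,x0,lev,up):
    for i in range(len(v)-1):
        if (v[i]<lev<=v[i+1]) if up else (v[i]>lev>=v[i+1]): return x0+i+(lev-v[i])/(v[i+1]-v[i])
    return float("nan")
def feats(f):
    o=[]
    for r in range(176,196,2):
        g=f["image"][r,:,1].astype(float)
        pl=440+np.argmax(g[440:490]>200); a=cross(g[pl-6:],pl-6,140,True)
        rear=cross(g[int(a)+12:],int(a)+12,90,True)
        conn=cross(g[405:],405,170,False) if g[415]>200 else np.nan
        w=np.clip(g[325:352]-110,0,None); fx=(w*np.arange(325,352)).sum()/w.sum()
        o.append([conn-fx,a-fx,rear-a])
    return np.nanmedian(o,0)
if __name__=="__main__":
    import sys
    if len(sys.argv)<2:
        f=grab("wrist");d=grab("side"); np.save(f"pics/l{env.state()['time_s']:.2f}.npy",(f,d),allow_pickle=True)
    for p in sorted(glob.glob("pics/l*.npy"),key=os.path.getmtime):
        F=np.load(p,allow_pickle=True); print(p,"conn,plate,rear-plate",np.round(feats(F[0]),2))
E
python3 t.py x 2>/dev/null
```

```text
pics/l9.55.npy conn,plate,rear-plate [   nan 130.52  28.82]
pics/l11.23.npy conn,plate,rear-plate [   nan 127.09  29.05]
pics/l12.92.npy conn,plate,rear-plate [ 89.41 123.87  29.18]
```

Request:
send_rows:
  targets: "0 0 0 0 0 0 30;0 0 0 0 0 0 30;0 0 0 0 0 0 30;0 0 0 0 0 0 30;0 0 0 0 0 0 30;0 0 0 0 0 0 30;0 0 0 0 0 0 30;0 0 0 0 0 0 30;0 0 0 0 0 0 30;0 0 0 0 0 0 30"

```text
time_s: 13.75
ee_pos: [537.4, -191.6, 108.2]
ee_rot: [162.9, 0.0, -176.8]
force: [-0.2, -2.2, 4.6]
gripper_width: 32.2
gripper_force: 22.0
```

Request:
send_rows:
  targets: "0 0 0 0 0 0 95;0 0 0 0 0 0 95;0 0 0 0 0 0 95;0 0 0 0 0 0 95;0 0 0 0 0 0 95;0 0 0 0 0 0 95;0 0 0 0 0 0 95;0 0 0 0 0 0 95;0 0 0 0 0 0 95"

```text
time_s: 14.5
ee_pos: [537.4, -191.2, 107.8]
ee_rot: [162.9, 0.0, -176.7]
force: [0.7, 0.2, -0.0]
gripper_width: 86.1
gripper_force: 0.0
```

```bash
python3 t.py
```

```text
pics/l9.55.npy conn,plate,rear-plate [   nan 130.52  28.82]
pics/l11.23.npy conn,plate,rear-plate [   nan 127.09  29.05]
pics/l12.92.npy conn,plate,rear-plate [ 89.41 123.87  29.18]
pics/l14.60.npy conn,plate,rear-plate [ 87.65 121.58  28.38]t.py:16: RuntimeWarning: All-NaN slice encountered
  return np.nanmedian(o,0)
```

The plate advanced only 2.3 px last stroke and has started to sink by about 1 mm, so one more full stroke should give a sink of about 4 mm.

Request:
send_rows:
  targets: "0 0 0 0 0 0 30;0 0 0 0 0 0 30;0 0 0 0 0 0 30;0 0 0 0 0 0 30;0 0 0 0 0 0 30;0 0 0 0 0 0 30;0 0 0 0 0 0 30;0 0 0 0 0 0 30;0 0 0 0 0 0 30;0 0 0 0 0 0 30"

```text
time_s: 15.43
ee_pos: [537.4, -191.6, 108.1]
ee_rot: [162.9, 0.0, -176.8]
force: [-0.7, -1.9, 4.4]
gripper_width: 32.6
gripper_force: 22.0
```

Request:
send_rows:
  targets: "0 0 0 0 0 0 95;0 0 0 0 0 0 95;0 0 0 0 0 0 95;0 0 0 0 0 0 95;0 0 0 0 0 0 95;0 0 0 0 0 0 95;0 0 0 0 0 0 95;0 0 0 0 0 0 95;0 0 0 0 0 0 95"

```text
time_s: 16.18
ee_pos: [537.4, -191.3, 107.8]
ee_rot: [162.9, 0.0, -176.7]
force: [-0.1, 0.1, 0.6]
gripper_width: 86.4
gripper_force: 0.0
```

```bash
python3 t.py 2>/dev/null | tail -2
```

```text
pics/l14.60.npy conn,plate,rear-plate [ 87.65 121.58  28.38]
pics/l16.28.npy conn,plate,rear-plate [ 87.65 121.55  25.53]
```

Board and plate stopped moving and the face sank 3.2 mm further, about 4.3 mm in all (≈13 N). I'll withdraw upward.

Request:
send_rows:
  targets: "0 0.003 0 0 0 0 100;0 0.007 0 0 0 0 100;0 0.007 0 0 0 0 100;0 0.007 -0.015 0 0 0 100;0 0.007 -0.035 0 0 0 100;0 0.007 -0.06 0 0 0 100;0 0.007 -0.09 0 0 0 100;0 0.007 -0.12 0 0 0 100;0 0.007 -0.14 0 0 0 100;0 0.007 -0.14 0 0 0 100;0 0.007 -0.14 0 0 0 100"

```text
time_s: 17.2
ee_pos: [539.6, -225.7, 244.5]
ee_rot: [163.0, 0.1, -176.8]
force: [-0.4, 0.1, 0.4]
gripper_width: 91.1
gripper_force: 0.0
```

Run:
```python
from h import *
f=grab("wrist")["image"][60:330,110:470];s=grab("side")["image"][140:270,220:320]
A=cv2.resize(f,None,fx=1.4,fy=1.4);B=cv2.resize(s,None,fx=2.9,fy=2.9)[:378]
C=np.zeros((378,A.shape[1]+B.shape[1],3),np.uint8);C[:,:A.shape[1]]=A;C[:B.shape[0],A.shape[1]:]=B
cv2.imwrite("pics/end.png",C);print(C.shape,env.state()["force"])
```

```text
(378, 794, 3) [-0.73033347 -0.2176564  -0.16294205]
```

View pics/end.png

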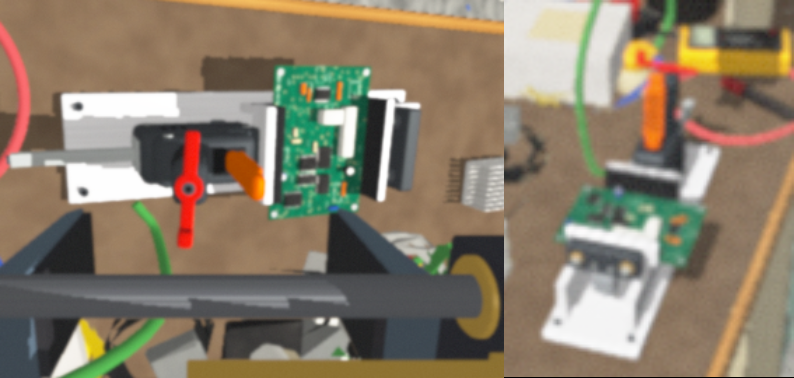

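Board (275–368,65–215) is square between the pads, the trigger is forward, the lever is clear, the pins protrude and the gripper is clear of everything. Handing in.

```bash
python3 -c "
from h import *
print(env.job_done())"
```

```text
the job is handed in; nothing more can be done
None
```

I handed the job in at about 17 s with no verdict returned: the lock lever is clear, and six full trigger squeezes sank the jaw face about 4.3 mm, roughly 13 N on the board by camera estimate, leaving the trigger released and the board flat and square.

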